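Bring the trolley wheel's valve to the top

TASK

The clay trolley's wheel is mounted on the repair stand, leaning back a little. Push its spokes gently, one after another, to turn the wheel until the valve stem is at the very top of the wheel, straight up from the axle (twelve o'clock as you face the wheel), then take the hand away and leave it there. Push on the spokes only: do not grip the wheel, set it spinning, or push on the tyre or the valve stem, and leave the other things on the bench where they are.

Things in the scene. Friction and masses are not known exactly. Their poses are not given: they have to be found in the camera images.
- stand: fixed steel repair stand: wooden base plate 240 x 220 mm, 12 mm thick, a 45 mm wide post leaning away from the robot at the same slope as the wheel, behind it (45 to 67 mm past the wheel's middle plane), and a strut. Origin on the bench below the wheel's centre, z up, x level, away from the robot, y to the left as the robot sees it. Its place and yaw differ each time.
- hub (a point): centre of the wheel, on the axle, 185 mm above the bench, in the wheel's middle plane. Does not turn. Its x axis runs along the axle away from the robot and 0.42 rad downward, y level to the left, z in the wheel's plane towards its topmost point (the top leans 0.42 rad away from the robot). The hub is 50 mm across and reaches 32 mm from the middle plane towards the robot, the axle end 33 mm.
- stem (a point): point on the valve stem, 90 mm from the wheel's centre, in the middle plane; turns with the wheel, its z axis pointing from the wheel's centre out through the stem. The stem is black rubber with a brass collar and black cap, 12 to 17 mm thick, inside the rim half-way between two spokes, reaching from 106 to 74 mm from the centre.
- spoke (a point): middle of the spoke next clockwise (seen from the robot) from the stem, 65 mm from the wheel's centre. Five equal aluminium spokes run from hub to rim, at 36, 108, 180, 252 and 324 degrees from the stem, 16 to 18 mm wide; out to 76 mm from the centre they stand out to 28 mm from the middle plane towards the robot, farther out only 18 mm. The gaps are open right through.
- wheel (a joint): angle of the wheel, rad: 0 or 2 pi with the stem at the very top, growing clockwise as seen from the robot; starts between 1.95 and 4.33. It turns freely past full turns either way. The bearing is stiff: it takes about 3 N at 65 mm from the centre, and the wheel stays where it is left without coasting far. The wheel weighs 0.8 kg.
- tyre: black rubber tyre of the wheel, round section 40 mm thick (20 mm either side of the wheel's middle plane), 300 mm outside and 220 mm inside diameter; the rim's inner edge is 103 mm from the centre. Origin at the wheel's centre. Not to be pushed (a light brush does no harm).
- valve: the valve stem as a body, origin at the wheel's centre, z axis out through the stem, turning with the wheel. Not to be pushed.
- pump: hand pump lying on the bench, 235 mm long along its x, 80 mm over its handle, 26 mm high; origin on the bench under its middle. Leave alone.
- knife: wooden modelling knife lying on the bench, 178 mm long along its x, 24 mm wide, 10 mm high. Origin on the bench. Leave alone.
- bowl: terracotta bowl, 120 mm across, 55 mm high, origin under its centre. Leave alone.
- pot: small white cup-shaped pot, 76 mm across, 90 mm high, origin under its centre. Leave alone.

How it is judged:
On the way:
1. the wheel is pushed while the stem is still far from the top (contact force between any of the fingers, the arm and stand above 0.5 N and z of stem in the frame of hub below 0.06 m), for 0.1 s.
At the end, for the whole second after the job is handed in: the valve stem is at the top of the wheel, within 0.12 rad (7 degrees) of straight up from the axle in the wheel's plane, the wheel at rest, and the pump, knife, bowl and pot within 20 mm of where they were (angle between the z axis of stem and the z axis of hub, either way round below 0.12 rad and z of stem in the frame of hub above 0.05 m and velocity of joint wheel between -0.05 and 0.05 rad/s and distance of each of pump, knife, bowl, pot from where it was at the start of the episode below 0.02 m); the robot touches nothing.
It fails at once if the wheel is set spinning (over 3 rad/s) (velocity of joint wheel above 3 rad/s or velocity of joint wheel below -3 rad/s).
It fails at once if the wheel or stand is gripped or pushed hard (over 35 N) (contact force between any of the fingers, the arm and stand above 35 N).
It fails at once if the tyre is pushed (over 8 N) (contact force between any of the fingers, the arm and tyre above 8 N).
It fails at once if the valve stem is pushed (over 3 N) (contact force between any of the fingers, the arm and valve above 3 N).
It fails at once if the pump, knife, bowl or pot is shoved, lifted or carried (over 20 mm) (distance of any of pump, knife, bowl, pot from where it was at the start of the episode above 0.02 m).
It also fails if it takes over 54 s, if anything falls off the work surface, if the arm or the gripper's body presses on something with over 40 N, if the wrist force passes 120 N, or if a joint passes its speed limit or range.

ROBOT

A 7-joint arm with a two-finger parallel gripper is mounted at the origin on the work surface. World frame = base frame: x ahead of the robot, y to its left, z up, the work surface at z = 0. Lengths are in m, angles in rad, forces in N, time in s.
With the tool pointing down it reaches from about 0.4 to 0.85 m from the base axis. Payload 10.4 kg.
Tool frame: the origin (TCP) lies between the finger pads; the fingertips stand 19 mm ahead of it and the grasp point (between the pads) is the TCP; z points along the fingers, y is the direction in which the jaws open and shut (so a half turn about z gives the same grasp; the last joint's range is limited). The gripper opens to 85 mm and grips with 20 to 120 N. Pads are 22 mm wide; open, the fingers measure 114 mm over their backs; the gripper's body (76 mm by 85 mm) begins 54 mm behind the grasp point. The pads swing forward as they close: fully open they stand 13 mm farther back than shut.
Start: joints at [-1.32, 0.332, -0.065, 1.46, 0.022, 1.35, -0.088], TCP at [0.169, 0.602, 0.25] pointing down, gripper open.
Joint ranges: [-2.6, 2.6], [-0.5, 2.12], [-1.47, 1.34], [0.16, 2.42], [-1.27, 4.41], [0.06, 2.06], [-2.6, 2.6]. Speed limits (rad/s): [2.22, 2.22, 2.79, 2.79, 3.14, 3.14, 3.14].

INTERFACE

Orientations are given as a unit quaternion [x, y, z, w].
In Python, from workcell import manip gives the robot as it stands.
- The arm moves only by the shell command python3 -m jog 'ROWS' [FORCE]. ROWS is JSON, a list of rows, each an object with "offset": the shift along the tool's x, y, z as a fraction of full scale, a list of three; "rotation": the turn, a rotation vector about the tool's x, y, z as a fraction of full scale, a list of three; "fingers": the opening, from -1 (shut) to 1 (fully open), so that 0 is half open. A call has 1 to 8 rows; each row shifts and turns the commanded pose from where the row before left it, along the tool's axes as they then stand; what a row does not reach is not made up. Full scale, the value 1, is 0.15 m for a shift and 2 rad for a turn. A row lasts 1/8 s, in which the tool goes at most 62.5 mm and 10.7 degrees, less where a joint would pass 70% of its speed; a pose out of reach is approached as far as the arm can. A call with a number of a shift or a turn outside -1 to 1 is refused whole. A call with a gripper value outside its range is refused whole. The fingers move at their own pace and stop on an object; FORCE is the grip in N (left out, the last holds). Time passes only in rows, so rows that do not move let the fingers close. It gives the time, the measured TCP pose, the force and the opening at its end, in the units of the state.
- manip.get_obs(): the state, without advancing time (a new reading comes with each control period).
- manip.camera(name): name is "scene" or "top"; returns the picture (420x560x3 uint8, red, green, blue); there is no depth.
- manip.camera_info(name): a dict with "mtx" (3x3 intrinsics, pixels), "xyz" and "rotation" of the camera in the world. Camera axes: x right, y down, z forward; pixel columns grow to the right and rows downward; lengths in m; the calibration is good to about 2 mm. A picture is of the moment at which its call begins. camera_info takes no time and is no camera call.
- manip.hand_in(): hands the job in, once; it reports no verdict.
Trained networks look in the newest picture that a camera, given by its name, has taken for a name from the list of things; names that differ only in an ending like _2 or _b are one class to them, and where a whole thing is asked for, a point or a joint stands for the part that bears it (a point fixed in the world has none). Each returns a list of dicts, best first, with "conf" (0 to 1); they miss things now and then, are a little off and sometimes report something else, mostly with a low value. They report only what shows in the picture. A call takes as long as a camera call.
- manip.recognise(camera, query): "bbox" ([left, top, right, bottom] in pixels, round what is visible of it).
The state is a dict: "clock": time; "joint_pos": joint angles; "joint_velocities": joint speeds; "tau": joint torques, N m; "position": TCP position; "ee_rot": TCP orientation; "ft_force": force on the tool from outside, world axes, zero at the start; "torque": the same for the moment, N m; "grip_width": opening from 0.0 (shut) to 1.0 (fully open).
Only numpy, scipy, OpenCV 4.12 (cv2) and the standard library are available. Lean on these libraries where they do the work, as an engineer would, in place of code of your own. Each camera call takes 0.05 s, during which the arm holds its last target. There are 200 camera calls.

## Working session

There is one attempt and no reset: what is moved stays moved. The work goes in short steps, Python scripts to look and compute and a shell command to move; the robot and the scene stay as the last step left them, time stands still between calls to the robot, and variables do not carry over. Pictures are saved under pics/ and viewed, about 8 in all and at most 12, crops included, and the job is handed in when it is done.

```bash
mkdir -p pics; ls
python3 - <<'E'
from workcell import manip
import cv2,json
for c in("scene","top"):
    im=manip.camera(c); cv2.imwrite(f"pics/{c}0.png",im[:,:,::-1])
    i=manip.camera_info(c); print(c,{k:(v.tolist() if hasattr(v,'tolist') else v) for k,v in i.items()})
    for q in("stand","hub","stem","spoke","tyre","pump","knife","bowl","pot"):
        print(q,[([round(x) for x in d["bbox"]],round(d["conf"],2)) for d in manip.recognise(c,q)[:2]])
o=manip.get_obs(); print(o)
E
```

```text
pics
scene {'mtx': [[494.1743445774431, 0.0, 277.89512704996537], [0.0, 494.1743445774431, 217.60867613127976], [0.0, 0.0, 1.0]], 'xyz': [1.3355314441131778, -0.056337986030276184, 1.3953396985086257], 'rotation': [0.700979995740475, 0.6513205843898854, -0.2005781670654496, -0.2101831125908233]}
stand [([239, 230, 344, 316], 0.82)]
hub []
stem [([240, 231, 347, 258], 0.91), ([385, 197, 397, 264], 0.72)]
spoke [([240, 226, 348, 253], 0.75)]
tyre [([237, 230, 347, 254], 0.77), ([392, 248, 420, 285], 0.2)]
pump [([380, 197, 395, 262], 0.61)]
knife [([183, 206, 192, 252], 0.62)]
bowl [([126, 262, 166, 300], 0.87)]
pot [([393, 248, 421, 285], 0.9)]
top {'mtx': [[476.7100547196601, 0.0, 273.8837887216557], [0.0, 476.7100547196601, 208.40466610149315], [0.0, 0.0, 1.0]], 'xyz': [0.349584808255697, -0.035338625795321384, 1.2912549681557162], 'rotation': [0.7100061465472007, -0.7001272465760593, 0.05249884359579735, -0.05437813796117527]}
stand [([190, 123, 316, 220], 0.82)]
hub [([190, 121, 314, 207], 0.9)]
stem [([191, 121, 315, 205], 0.7)]
spoke [([188, 121, 314, 207], 0.79)]
tyre [([190, 1
[... 164 characters left out ...]

{'clock': 1.0, 'joint_pos': array([-1.31956571,  0.3322112 , -0.06470228,  1.46006591,  0.02159317,
        1.34987922, -0.08849269]), 'joint_velocities': array([-0.00084614,  0.00028797,  0.001636  ,  0.00047285, -0.0005136 ,
       -0.00089388, -0.00031861]), 'tau': array([ 1.19212341e-04, -6.25247884e+01,  4.90126619e-02, -3.91830146e+01,
        1.65992626e-02,  1.92025822e-03, -5.88746502e-06]), 'position': array([0.16900226, 0.6017588 , 0.25034682]), 'ee_rot': array([ 1.36482746e-01,  9.90642446e-01,  6.61381744e-05, -6.57371406e-06]), 'ft_force': array([-0.08412145,  0.10758255,  0.64964413]), 'torque': array([-0.03652134,  0.0011794 ,  0.00464795]), 'grip_width': 1.0012256690149888}
```

Run:
```python
import cv2,numpy as np
a=cv2.imread("pics/top0.png"); b=cv2.imread("pics/scene0.png")
cv2.imwrite("pics/a.png",np.hstack([cv2.resize(a,(400,300)),cv2.resize(b,(400,300))]))
cv2.imwrite("pics/b.png",cv2.resize(a[110:230,175:335],(800,600),interpolation=cv2.INTER_CUBIC))
```

```text
(no output)
```

View pics/a.png

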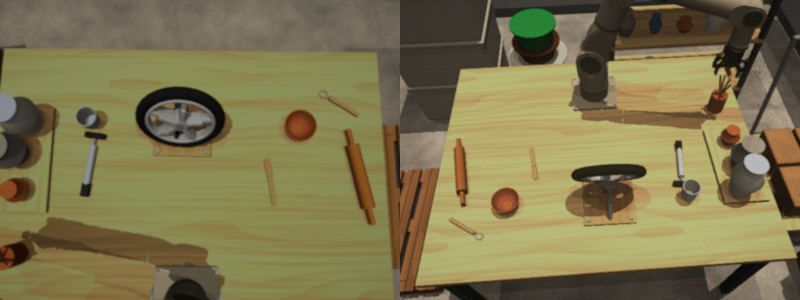

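View pics/b.png

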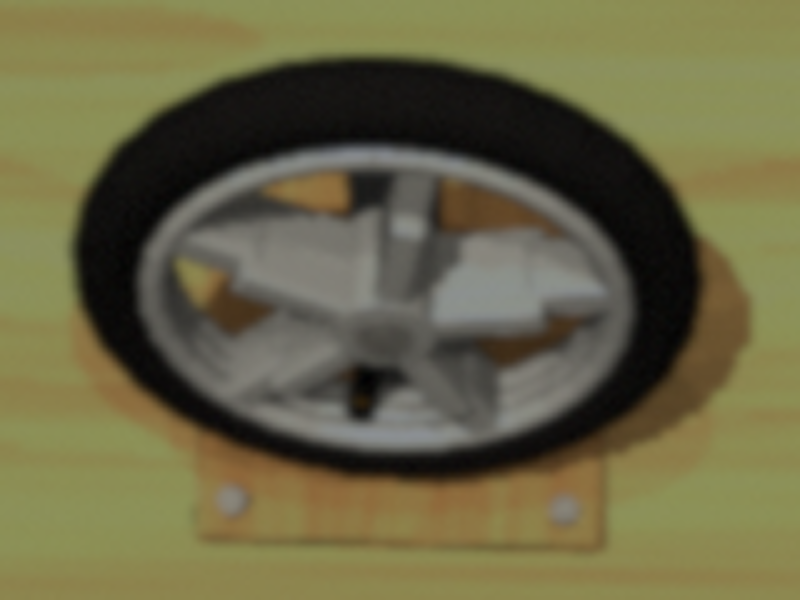

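The robot faces the wheel from the bottom of the top image. In the crop, the black stem with its brass collar is near (362,395), about 6 o'clock. The spokes end near (190,245), (412,180), (600,295), (480,420) and (245,395), and the hub face is at (385,335). I'll fit the pose next.

```bash
cat > h.py <<'E'
import numpy as np,cv2
from scipy.spatial.transform import Rotation as R
from scipy.optimize import least_squares
from workcell import manip
def proj(P,c):
    i=manip.camera_info(c); p=R.from_quat(i["rotation"]).inv().apply(np.atleast_2d(P)-i["xyz"])@np.array(i["mtx"]).T
    return p[:,:2]/p[:,2:]
def frame(x,y,yaw):   # hub rotation columns, centre
    c,s=np.cos(.42),np.sin(.42)
    return R.from_euler('z',yaw).as_matrix()@np.array([[c,0,s],[0,1,0],[-s,0,c]]), np.array([x,y,.185])
def pt(f,r,ang,d): # radius, clockwise angle, offset along axle (neg: towards robot)
    M,c=f; ang,r=np.broadcast_arrays(ang,r)
    return c+np.stack([0*ang+d,-r*np.sin(ang),r*np.cos(ang)],-1)@M.T
E
python3 - <<'E'
from h import *
cr=lambda *p:np.array(p)/5.+[175,110]
spk=cr((480,420),(245,395),(190,245),(412,180),(600,295)) # angle: clockwise from stem order 324,36,...
hub=cr((385,335)); stem=cr((362,395))
top=cv2.imread("pics/top0.png")
# rim bright inner outline / tyre outer silhouette: dark mask
g=top.max(2); m=np.zeros_like(g); m[118:212,185:320]=(g<60)[118:212,185:320]
cs,_=cv2.findContours(m,cv2.RETR_EXTERNAL,cv2.CHAIN_APPROX_NONE); k=cv2.convexHull(max(cs,key=cv2.contourArea))[:,0]
print("tyre bbox",k.min(0),k.max(0))
t=np.linspace(0,2*np.pi,180)
def sil(f): # torus silhouette bbox
    a,b=np.meshgrid(t,t[::6]); M,c=f; rr=.13+.02*np.cos(b)
    P=np.stack([.02*np.sin(b),-rr*np.sin(a),rr*np.cos(a)],-1).reshape(-1,3)@M.T+c
    q=proj(P,"top"); h=cv2.convexHull(q.astype(np.float32))[:,0]
    return h
dirs=np.stack([np.cos(t[::5]),np.sin(t[::5])],-1)
sup=(k@dirs.T).max(0)
def res(v):
    f=frame(*v[:3]); a=v[3]+np.radians([-36,36,108,180,252])
    return np.r_[(proj(pt(f,.10,a,-.016),"top")-spk).ravel()*.7,(proj(pt(f,0.,0.,-.032),"top")-hub).ravel(),
      (proj(pt(f,.088,v[3],0.),"top")-stem).ravel()*.7,((sil(f)@dirs.T).max(0)-sup)*.7]
s=least_squares(res,[.6,.03,0,3.2],diff_step=1e-4); print(s.x.round(4)); print(res(s.x).round(1))
v=s.x; f=frame(*v[:3]); print("tool axis",f[0][:,0])
for A in(.6,-.4): print(pt(f,.06,np.array([np.radians(-100),0,np.radians(90)]),-.033).round(3))
np.save("fit.npy",v)
im=cv2.resize(top[110:230,175:335],(800,600),interpolation=cv2.INTER_CUBIC)
d=lambda P,c:[cv2.circle(im,tuple(int(z) for z in (q-[175,110])*5),3,c,-1) for q in proj(P,"top")]
d(pt(f,.103,t,-.0),(0,255,0)); d(pt(f,.11,t,-.02),(0,255,255))
for j in np.radians([36,108,180,252,324]): d(pt(f,np.linspace(.03,.076,8),v[3]+j,-.028),(0,0,255))
d(pt(f,np.linspace(.074,.106,8),v[3],0.),(255,0,0))
cv2.imwrite("pics/c.png",im)
E
```

```text
tyre bbox [190 122] [314 205]
[ 0.6165  0.0212 -0.0227  3.2946]
[ 0.1  0.4  0.3 -0.1 -0.4  0.2  0.3 -0.3 -0.6  0.7 -0.4  1.1  0.4 -0.6
  1.2  0.8  0.7  0.9  0.6  0.5  0.4  0.3  0.2  0.4  0.4  0.7  0.6  0.6
  0.6  0.5  0.6  0.8  0.8  0.7  0.8  0.8  0.6  0.7  0.8  0.6  0.6  0.8
  0.6  0.5  0.5  0.5  0.7  1.   0.6  0.7]
tool axis [ 0.91285445 -0.02069217 -0.40776045]
[[ 0.583  0.081  0.189]
 [ 0.611  0.021  0.253]
 [ 0.585 -0.038  0.198]]
[[ 0.583  0.081  0.189]
 [ 0.611  0.021  0.253]
 [ 0.585 -0.038  0.198]]
```

View pics/c.png

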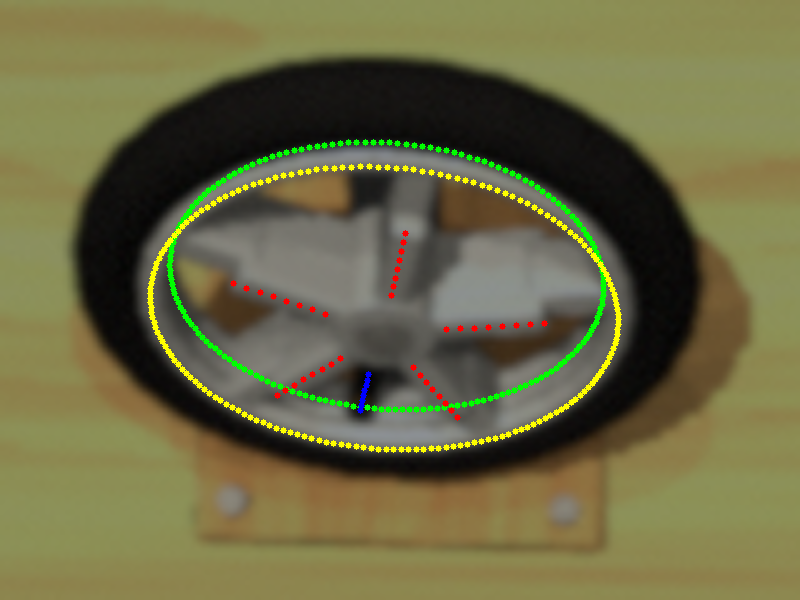

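```bash
python3 -m jog '[{"offset":[-0.24,-0.28,-0.05],"rotation":[0,0,0],"fingers":-1},{"offset":[-0.24,-0.28,-0.05],"rotation":[0,0,0],"fingers":-1},{"offset":[-0.24,-0.28,-0.05],"rotation":[0,0,0],"fingers":-1},{"offset":[-0.24,-0.28,-0.05],"rotation":[0,0,0],"fingers":-1},{"offset":[-0.24,-0.28,-0.05],"rotation":[0,0,0],"fingers":-1},{"offset":[-0.24,-0.28,-0.05],"rotation":[0,0,0],"fingers":-1},{"offset":[-0.24,-0.28,-0.05],"rotation":[0,0,0],"fingers":-1},{"offset":[-0.24,-0.28,-0.05],"rotation":[0,0,0],"fingers":-1}]' 20
cat >> h.py <<'E'
def delta(P,Rg):
    o=manip.get_obs(); C=R.from_quat(o["ee_rot"])
    rv=(C.inv()*R.from_matrix(Rg)).as_rotvec()
    print("t",round(float(o["clock"]),2),"pos",o["position"].round(3),"F",o["ft_force"].round(1),"grip",round(float(o["grip_width"]),2))
    print("offset fr",(C.inv().apply(P-o["position"])/.15).round(3),"offset fr in goal axes",((P-o["position"])@Rg/.15).round(3),"rot fr",(rv/2).round(3))
def tool(f): # z along axle, y left
    M=f[0]; return np.stack([-M[:,2],M[:,1],M[:,0]],1)
V=np.load("fit.npy"); F=frame(*V[:3])
E
python3 -c "
from h import *
print(tool(F),np.linalg.det(tool(F)))
delta(pt(F,.06,np.radians(-95),-.15),tool(F))"
```

```text
clock: 2.0
position: [0.3559, 0.1986, 0.3108]
ee_rot: [0.136, 0.991, 0.001, 0.0]
ft_force: [1.0, 0.0, 0.3]
grip_width: 0.001
[[-0.40765574  0.02266173  0.91285445]
 [ 0.00924056  0.99974319 -0.02069217]
 [-0.91308894  0.         -0.40776045]] 0.9999999999999999
t 2.0 pos [0.356 0.199 0.311] F [1.  0.  0.3] grip 0.0
offset fr [-0.995 -0.513  0.463] offset fr in goal axes [ 0.082 -0.744  0.952] rot fr [-0.072 -0.572 -0.112]
```

```bash
python3 -m jog '[{"offset":[-0.25,-0.08,0],"rotation":[-0.01,-0.082,-0.016],"fingers":-1},{"offset":[-0.25,-0.08,0],"rotation":[-0.01,-0.082,-0.016],"fingers":-1},{"offset":[-0.15,-0.08,0],"rotation":[-0.01,-0.082,-0.016],"fingers":-1},{"offset":[0,-0.08,0],"rotation":[-0.01,-0.082,-0.016],"fingers":-1},{"offset":[0,-0.08,0],"rotation":[-0.01,-0.082,-0.016],"fingers":-1},{"offset":[0,-0.08,0],"rotation":[-0.01,-0.082,-0.016],"fingers":-1},{"offset":[0,-0.05,0],"rotation":[-0.01,-0.082,-0.016],"fingers":-1},{"offset":[0,0,0],"rotation":[0,0,0],"fingers":-1}]'
python3 -c "
from h import *
delta(pt(F,.06,np.radians(-95),-.15),tool(F)); print(manip.get_obs()['joint_pos'].round(2))"
```

```text
clock: 3.0
position: [0.4597, 0.1276, 0.3089]
ee_rot: [0.044, 0.892, -0.021, 0.45]
ft_force: [0.1, 0.3, -0.7]
grip_width: 0.001
t 3.0 pos [0.46  0.128 0.309] F [ 0.1  0.3 -0.7] grip 0.0
offset fr [ 0.269 -0.277  0.392] offset fr in goal axes [ 0.356 -0.287  0.306] rot fr [-0.031 -0.108 -0.02 ]
[-0.61 -0.5  -0.16  2.38  0.9   0.79  0.18]
```

```bash
python3 -m jog '[{"offset":[0.09,-0.09,0.13],"rotation":[0,0,0],"fingers":-1},{"offset":[0.09,-0.09,0.13],"rotation":[0,0,0],"fingers":-1},{"offset":[0.09,-0.09,0.13],"rotation":[0,0,0],"fingers":-1},{"offset":[0,0,0],"rotation":[-0.015,-0.054,-0.01],"fingers":-1},{"offset":[0,0,0],"rotation":[-0.015,-0.054,-0.01],"fingers":-1},{"offset":[0,0,0],"rotation":[0,0,0],"fingers":-1}]'
python3 -c "
from h import *
delta(pt(F,.06,np.radians(-95),-.033),tool(F)); print(manip.get_obs()['joint_pos'].round(2))"
```

```text
clock: 3.75
position: [0.5087, 0.132, 0.3005]
ee_rot: [0.016, 0.851, -0.015, 0.524]
ft_force: [0.2, -0.8, -0.8]
grip_width: 0.005
t 3.75 pos [0.509 0.132 0.3  ] F [ 0.2 -0.8 -0.8] grip 0.01
offset fr [ 0.401 -0.306  0.792] offset fr in goal axes [ 0.438 -0.324  0.765] rot fr [-0.012 -0.023 -0.001]
[ 0.28 -0.5  -0.82  2.41  1.05  0.31 -0.02]
```

```bash
cat > kin.py <<'E'
from h import *
import itertools
D=[([-1.31957,.33221,-.0647,1.46007,.02159,1.34988,-.08849],[.1690,.60176,.25035],[.13648,.99064,0,0]),
([-.61,-.5,-.16,2.38,.9,.79,.18],[.4597,.1276,.3089],[.044,.892,-.021,.45])]
def fk(q,s,p):
    Rt=R.from_euler('z',p[0]+s[0]*q[0]); x=np.array([0,0,p[1]])
    Rt=Rt*R.from_euler('y',q[1])*R.from_euler('z',s[1]*q[2]); x=x+Rt.apply([p[2],0,p[3]])
    Rt=Rt*R.from_euler('y',q[3]); Rt=Rt*R.from_euler('z',s[2]*q[4]); x=x+Rt.apply([p[4],0,p[5]])
    Rt=Rt*R.from_euler('y',q[5]); x=x+Rt.apply([p[6],0,p[7]]); Rt=Rt*R.from_euler('z',s[3]*q[6]+p[8])
    return x,Rt
E
python3 - <<'E'
from kin import *
o=manip.get_obs(); D.append((o["joint_pos"].tolist(),o["position"],o["ee_rot"]))
best=[]
for s in itertools.product([1,-1],repeat=4):
  for p8 in(0,np.pi):
    def e(p):
        r=[]
        for q,x,Q in D:
            X,T=fk(q,s,p); r+=list(X-x)+list(.3*(T.inv()*R.from_quat(Q)).as_rotvec())
        return np.r_[r,(p-[0,.3,0,.4,0,.4,0,.3,p8])*.003]
    u=least_squares(e,[0,.3,0,.4,0,.4,0,.3,p8]); best.append((u.cost,s,u.x.round(4),np.abs(e(u.x)[:18]).max()))
best.sort(key=lambda b:b[0])
for b in best[:3]: print(b)
E
```

```text
(np.float64(0.00031429205006330076), (-1, -1, -1, -1), array([-0.0542,  0.3013, -0.0429,  0.4475,  0.0368,  0.494 , -0.046 ,
        0.3436,  1.5305]), np.float64(0.014523094322055827))
(np.float64(0.00031542976592561584), (-1, -1, -1, -1), array([-0.0542,  0.3013, -0.0429,  0.4475,  0.0368,  0.494 , -0.046 ,
        0.3436,  1.5306]), np.float64(0.014513451123617894))
(np.float64(0.007193552177505111), (-1, -1, -1, 1), array([-0.0674,  0.3026, -0.0422,  0.4416,  0.0346,  0.4887, -0.052 ,
        0.3426,  1.4747]), np.float64(0.09415150774363659))
```

```bash
cat >> kin.py <<'E'
S=(-1,-1,-1,-1); P=np.array([-.0542,.3013,-.0429,.4475,.0368,.494,-.046,.3436,1.5305])
LO=np.array([-2.6,-.5,-1.47,.16,-1.27,.06,-2.6])+.03; HI=np.array([2.6,2.12,1.34,2.42,4.41,2.06,2.6])-.03
def ik(x,Rg,q0):
    def e(q):
        X,T=fk(q,S,P); return np.r_[(X-x)*10,3*(T.inv()*R.from_matrix(Rg)).as_rotvec(),.001*(q-q0)]
    u=least_squares(e,np.clip(q0,LO+.01,HI-.01),bounds=(LO,HI)); X,T=fk(u.x,S,P)
    return u.x,np.linalg.norm(X-x),(T.inv()*R.from_matrix(Rg)).magnitude()
E
python3 - <<'E'
from kin import *
q0=manip.get_obs()["joint_pos"]
rng=np.random.default_rng(0)
for tilt in(0,15,30):
  Rg=tool(F)@R.from_euler('y',tilt,degrees=True).as_matrix()
  for yaw in (0,):
   for a in(-100,-45,0,45,90,135,180,225):
    x=pt(F,.06,np.radians(a),-.014)-.019*Rg[:,2]
    out=[]
    for back in(0,.08):
      b=min((ik(x-back*Rg[:,2],Rg,s) for s in [q0]+[rng.uniform(LO,HI) for _ in range(5)]),key=lambda t:t[1]*10+t[2])
      out.append((b[1]*1000,np.degrees(b[2])))
    print(tilt,a,Rg[:,2].round(2),x.round(3),np.round(out,1).tolist(), b[0].round(2))
E
```

```text
0 -100 [ 0.91 -0.02 -0.41] [0.583 0.081 0.189] [[16.2, 2.5], [47.0, 6.4]] [ 0.98 -0.47 -1.31  2.39  2.72  0.09 -1.72]
0 -45 [ 0.91 -0.02 -0.41] [0.605 0.064 0.237] [[0.2, 0.0], [31.5, 3.4]] [ 0.71 -0.38 -0.96  2.39  2.72  0.09 -1.55]
0 0 [ 0.91 -0.02 -0.41] [0.611 0.021 0.253] [[0.0, 0.0], [28.9, 3.1]] [ 0.22 -0.28 -0.35  2.39  2.62  0.09 -1.21]
0 45 [ 0.91 -0.02 -0.41] [ 0.603 -0.021  0.237] [[5.4, 1.0], [38.5, 4.3]] [-0.16 -0.24  0.15  2.39  3.14  0.09 -1.57]
0 90 [ 0.91 -0.02 -0.41] [ 0.585 -0.038  0.198] [[20.5, 3.6], [46.7, 11.3]] [-0.01 -0.25  0.07  2.39 -0.98  0.09  2.57]
0 135 [ 0.91 -0.02 -0.41] [ 0.568 -0.02   0.16 ] [[36.3, 6.3], [68.4, 11.1]] [-0.51 -0.13  0.51  2.39  3.14  0.09 -1.54]
0 180 [ 0.91 -0.02 -0.41] [0.562 0.022 0.144] [[40.0, 6.9], [71.6, 12.0]] [ 1.18 -0.36 -1.39  2.39  3.14  0.09 -2.  ]
0 225 [ 0.91 -0.02 -0.41] [0.57  0.065 0.16 ] [[27.8, 4.7], [60.1, 9.2]] [ 1.09 -0.47 -1.42  2.39  2.84  0.09 -1.85]
15 -100 [ 0.78 -0.02 -0.63] [0.586 0.081 0.193] [[0.0, 0.0], [0.8, 0.2]] [-0.21 -0.28 -0.14  2.39  0.92  0.27  0.4 ]
15 -45 [ 0.78 -0.02 -0.63] [0.607 0.064 0
[... 1012 characters left out ...]
30 0 [ 0.59 -0.01 -0.81] [0.617 0.021 0.261] [[0.0, 0.0], [0.0, 0.0]] [-1.32 -0.47  0.91  2.03  0.73  0.89  0.89]
30 45 [ 0.59 -0.01 -0.81] [ 0.609 -0.021  0.245] [[0.0, 0.0], [0.0, 0.0]] [ 0.02 -0.23 -0.02  2.07 -0.03  0.68  1.57]
30 90 [ 0.59 -0.01 -0.81] [ 0.591 -0.038  0.206] [[0.0, 0.0], [0.0, 0.0]] [ 1.18 -0.47 -0.91  2.15 -0.76  0.77  2.19]
30 135 [ 0.59 -0.01 -0.81] [ 0.574 -0.02   0.167] [[0.0, 0.0], [0.0, 0.0]] [ 1.12 -0.47 -0.93  2.24 -0.79  0.68  2.19]
30 180 [ 0.59 -0.01 -0.81] [0.568 0.022 0.151] [[0.0, 0.0], [0.0, 0.0]] [-0.25 -0.22  0.1   2.27  0.19  0.47  1.27]
30 225 [ 0.59 -0.01 -0.81] [0.576 0.065 0.167] [[0.0, 0.0], [0.0, 0.0]] [-1.03 -0.28  0.67  2.22  0.62  0.61  0.82]
```

```bash
cat >> h.py <<'E'
RG=tool(F)@R.from_euler('y',22,degrees=True).as_matrix()
def tgt(deg,back=0.,r=.06,d=-.014): return pt(F,r,np.radians(deg),d)-(.019+back)*RG[:,2]
def arc(degs,back=0.):
    o=manip.get_obs(); p=o["position"]
    for a in degs:
        q=tgt(a,back); print(a,(((q-p)@RG)/.15).round(2)); p=q
E
python3 -c "
from h import *
print(tgt(-99,.08)); delta(tgt(-99,.08),RG)"
```

```text
[0.53258389 0.08240964 0.25343002]
t 3.75 pos [0.509 0.132 0.3  ] F [ 0.2 -0.8 -0.8] grip 0.01
offset fr [ 0.204 -0.32   0.298] offset fr in goal axes [ 0.097 -0.327  0.342] rot fr [-0.011  0.169 -0.003]
```

```bash
python3 -m jog '[{"offset":[0,0,0],"rotation":[-0.005,0.085,0],"fingers":-1},{"offset":[0,0,0],"rotation":[-0.005,0.085,0],"fingers":-1},{"offset":[0,-0.16,0],"rotation":[0,0,0],"fingers":-1},{"offset":[0.05,-0.16,0.17],"rotation":[0,0,0],"fingers":-1},{"offset":[0.05,0,0.17],"rotation":[0,0,0],"fingers":-1},{"offset":[0,0,0],"rotation":[0,0,0],"fingers":-1}]'
python3 -c "
from h import *
delta(tgt(-99,.08),RG); print(manip.get_obs()['joint_pos'].round(2))"
```

```text
clock: 4.5
position: [0.5394, 0.0785, 0.2634]
ee_rot: [0.023, 0.901, -0.009, 0.432]
ft_force: [-0.5, -0.3, 0.4]
grip_width: 0.0
t 4.5 pos [0.539 0.078 0.263] F [-0.5 -0.3  0.4] grip 0.0
offset fr [0.081 0.024 0.005] offset fr in goal axes [0.079 0.025 0.016] rot fr [-0.009  0.064 -0.011]
[ 0.   -0.31 -0.39  2.33  0.75  0.36  0.49]
```

```bash
python3 -m jog '[{"offset":[0.08,0.03,0],"rotation":[-0.01,0.064,-0.01],"fingers":-1},{"offset":[0,0,0],"rotation":[0,0,0],"fingers":-1}]'
python3 - <<'E'
from h import *
delta(tgt(-99,0),RG); print(manip.get_obs()['joint_pos'].round(2))
im=manip.camera("top"); im=cv2.resize(im[90:230,160:350,::-1],(760,560),interpolation=cv2.INTER_CUBIC); cv2.imwrite("pics/d.png",im)
E
```

```text
clock: 4.75
position: [0.5338, 0.0842, 0.2585]
ee_rot: [0.012, 0.924, -0.003, 0.381]
ft_force: [0.2, 0.8, -0.2]
grip_width: -0.003
t 4.75 pos [0.534 0.084 0.258] F [ 0.2  0.8 -0.2] grip -0.0
offset fr [ 0.037 -0.014  0.551] offset fr in goal axes [ 0.029 -0.012  0.552] rot fr [ 0.001  0.008 -0.002]
[-0.15 -0.29 -0.24  2.28  0.52  0.47  0.76]
```

View pics/d.png

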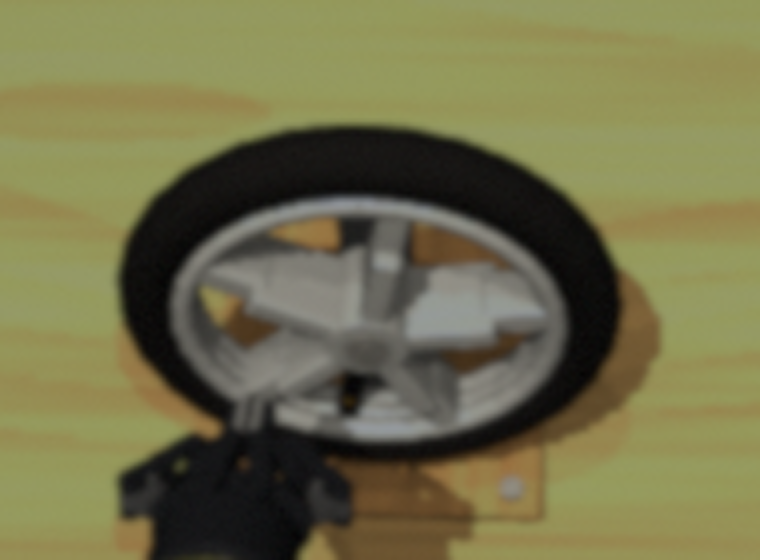

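```bash
python3 -m jog '[{"offset":[0.03,-0.01,0.1],"rotation":[0,0.008,0],"fingers":-1},{"offset":[0,0,0.14],"rotation":[0,0,0],"fingers":-1},{"offset":[0,0,0.1],"rotation":[0,0,0],"fingers":-1},{"offset":[0,0,0],"rotation":[0,0,0],"fingers":-1}]'
python3 - <<'E'
from h import *
delta(tgt(-99,0),RG)
E
```

```text
clock: 5.3
position: [0.5656, 0.0794, 0.2165]
ee_rot: [0.013, 0.927, -0.005, 0.374]
ft_force: [0.2, -1.0, -0.2]
grip_width: -0.0
t 5.3 pos [0.566 0.079 0.216] F [ 0.2 -1.  -0.2] grip -0.0
offset fr [-0.012  0.016  0.203] offset fr in goal axes [-0.012  0.015  0.203] rot fr [-0.001 -0.    -0.002]
```

```bash
python3 -m jog '[{"offset":[-0.01,0.01,0.07],"rotation":[0,0,0],"fingers":-1},{"offset":[0,0,0.07],"rotation":[0,0,0],"fingers":-1},{"offset":[0,0,0.06],"rotation":[0,0,0],"fingers":-1},{"offset":[0,0,0],"rotation":[0,0,0],"fingers":-1}]'
python3 - <<'E'
from h import *
delta(tgt(-99,0),RG); arc(range(-93,-40,6))
E
```

```text
clock: 5.8
position: [0.5876, 0.0804, 0.1969]
ee_rot: [0.013, 0.927, -0.005, 0.374]
ft_force: [-1.0, 0.0, 0.1]
grip_width: 0.006
t 5.8 pos [0.588 0.08  0.197] F [-1.   0.   0.1] grip 0.01
offset fr [0.003 0.005 0.007] offset fr in goal axes [0.003 0.005 0.007] rot fr [-0.001  0.    -0.002]
-93 [-0.04  0.01 -0.01]
-87 [-0.04  0.   -0.02]
-81 [-0.04 -0.   -0.02]
-75 [-0.04 -0.01 -0.02]
-69 [-0.04 -0.01 -0.01]
-63 [-0.04 -0.02 -0.01]
-57 [-0.03 -0.02 -0.01]
-51 [-0.03 -0.02 -0.01]
-45 [-0.03 -0.03 -0.01]
```

```bash
python3 -m jog '[{"offset":[-0.04,0.01,-0.01],"rotation":[0,0,0],"fingers":-1},{"offset":[-0.04,0,-0.015],"rotation":[0,0,0],"fingers":-1},{"offset":[-0.04,0,-0.015],"rotation":[0,0,0],"fingers":-1},{"offset":[-0.04,-0.01,-0.015],"rotation":[0,0,0],"fingers":-1},{"offset":[-0.04,-0.01,-0.015],"rotation":[0,0,0],"fingers":-1},{"offset":[-0.04,-0.02,-0.015],"rotation":[0,0,0],"fingers":-1},{"offset":[-0.03,-0.02,-0.01],"rotation":[0,0,0],"fingers":-1},{"offset":[-0.03,-0.02,-0.01],"rotation":[0,0,0],"fingers":-1}]'
python3 - <<'E'
from h import *
delta(tgt(-51,0),RG); arc(range(-45,5,6))
im=manip.camera("top"); im=cv2.resize(im[90:230,160:350,::-1],(760,560),interpolation=cv2.INTER_CUBIC); cv2.imwrite("pics/e.png",im)
E
```

```text
clock: 6.8
position: [0.6093, 0.0692, 0.2396]
ee_rot: [0.013, 0.927, -0.005, 0.374]
ft_force: [-2.0, 1.9, -4.8]
grip_width: -0.004
t 6.8 pos [0.609 0.069 0.24 ] F [-2.   1.9 -4.8] grip -0.0
offset fr [ 0.014 -0.008 -0.007] offset fr in goal axes [ 0.014 -0.008 -0.007] rot fr [-0.001  0.    -0.002]
-45 [-0.01 -0.04 -0.02]
-39 [-0.03 -0.03 -0.01]
-33 [-0.02 -0.03 -0.01]
-27 [-0.02 -0.04 -0.01]
-21 [-0.02 -0.04 -0.01]
-15 [-0.01 -0.04 -0.  ]
-9 [-0.01 -0.04 -0.  ]
-3 [-0.   -0.04 -0.  ]
3 [-0.   -0.04  0.  ]
```

View pics/e.png

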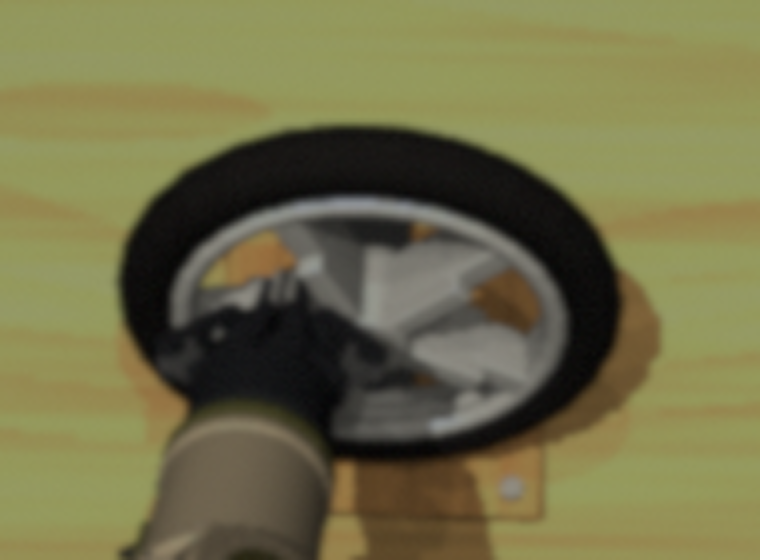

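The fingertips at about (285,280) are pushing the upper-left spoke, and the wheel has turned roughly 30° clockwise. I'll carry on along the arc.

```bash
python3 -m jog '[{"offset":[-0.01,-0.04,-0.02],"rotation":[0,0,0],"fingers":-1},{"offset":[-0.03,-0.03,-0.01],"rotation":[0,0,0],"fingers":-1},{"offset":[-0.02,-0.03,-0.01],"rotation":[0,0,0],"fingers":-1},{"offset":[-0.02,-0.04,-0.01],"rotation":[0,0,0],"fingers":-1},{"offset":[-0.02,-0.04,-0.005],"rotation":[0,0,0],"fingers":-1},{"offset":[-0.01,-0.04,-0.005],"rotation":[0,0,0],"fingers":-1},{"offset":[-0.01,-0.04,0],"rotation":[0,0,0],"fingers":-1},{"offset":[0,-0.04,0],"rotation":[0,0,0],"fingers":-1}]'
python3 - <<'E'
from h import *
delta(tgt(-3,0),RG); arc(range(3,55,6)); print(manip.get_obs()['joint_pos'].round(2))
E
```

```text
clock: 7.85
position: [0.6147, 0.0237, 0.2583]
ee_rot: [0.013, 0.927, -0.005, 0.374]
ft_force: [-1.4, 3.9, -0.3]
grip_width: 0.001
t 7.85 pos [0.615 0.024 0.258] F [-1.4  3.9 -0.3] grip 0.0
offset fr [-0.005  0.005 -0.002] offset fr in goal axes [-0.005  0.005 -0.002] rot fr [-0.001  0.    -0.002]
3 [-0.01 -0.04 -0.  ]
9 [ 0.   -0.04  0.  ]
15 [ 0.01 -0.04  0.  ]
21 [ 0.01 -0.04  0.  ]
27 [ 0.02 -0.04  0.01]
33 [ 0.02 -0.04  0.01]
39 [ 0.02 -0.03  0.01]
45 [ 0.03 -0.03  0.01]
51 [ 0.03 -0.03  0.01]
[-0.06 -0.11 -0.13  2.13  0.36  0.39  1.07]
```

```bash
python3 -m jog '[{"offset":[-0.01,-0.04,0],"rotation":[0,0,0],"fingers":-1},{"offset":[0,-0.04,0],"rotation":[0,0,0],"fingers":-1},{"offset":[0.01,-0.04,0],"rotation":[0,0,0],"fingers":-1},{"offset":[0.01,-0.04,0.005],"rotation":[0,0,0],"fingers":-1},{"offset":[0.02,-0.04,0.005],"rotation":[0,0,0],"fingers":-1},{"offset":[0.02,-0.04,0.01],"rotation":[0,0,0],"fingers":-1},{"offset":[0.02,-0.03,0.01],"rotation":[0,0,0],"fingers":-1},{"offset":[0.03,-0.03,0.01],"rotation":[0,0,0],"fingers":-1}]'
python3 - <<'E'
from h import *
delta(tgt(45,0),RG); arc(range(51,95,6)); print(manip.get_obs()['joint_pos'].round(2))
im=manip.camera("top"); im=cv2.resize(im[90:230,160:350,::-1],(760,560),interpolation=cv2.INTER_CUBIC); cv2.imwrite("pics/f.png",im)
E
```

```text
clock: 8.85
position: [0.6068, -0.0211, 0.2434]
ee_rot: [0.013, 0.927, -0.005, 0.374]
ft_force: [2.4, 2.9, 1.5]
grip_width: 0.002
t 8.85 pos [ 0.607 -0.021  0.243] F [2.4 2.9 1.5] grip 0.0
offset fr [0.001 0.001 0.002] offset fr in goal axes [0.001 0.001 0.002] rot fr [-0.001  0.    -0.002]
51 [ 0.03 -0.03  0.01]
57 [ 0.03 -0.02  0.01]
63 [ 0.03 -0.02  0.01]
69 [ 0.04 -0.02  0.01]
75 [ 0.04 -0.01  0.01]
81 [ 0.04 -0.01  0.02]
87 [ 0.04 -0.    0.02]
93 [ 0.04 -0.    0.02]
[-0.06 -0.12 -0.02  2.17  0.22  0.33  1.28]
```

View pics/f.png

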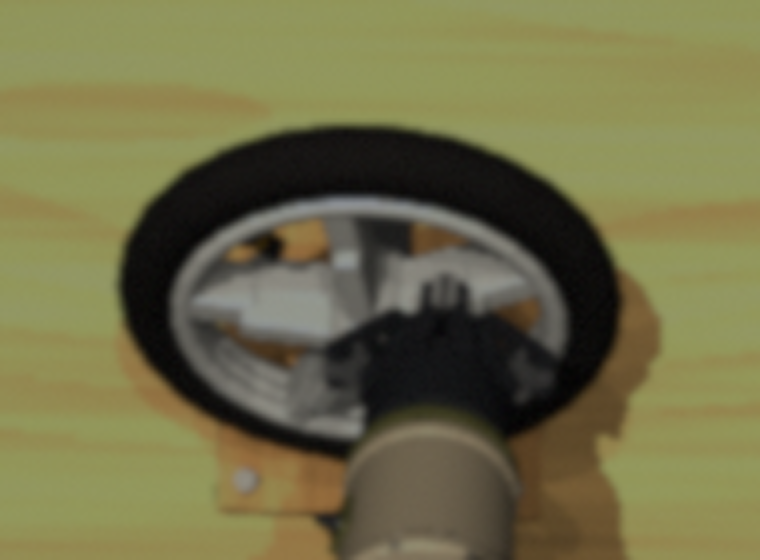

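The stem now shows at (265,245), upper left, with the top spoke just left of 12 o'clock. I'll push about 30° more, then measure.

```bash
python3 -m jog '[{"offset":[0.03,-0.03,0.01],"rotation":[0,0,0],"fingers":-1},{"offset":[0.03,-0.02,0.01],"rotation":[0,0,0],"fingers":-1},{"offset":[0.03,-0.02,0.01],"rotation":[0,0,0],"fingers":-1},{"offset":[0.04,-0.02,0.01],"rotation":[0,0,0],"fingers":-1},{"offset":[0.04,-0.01,0.015],"rotation":[0,0,0],"fingers":-1},{"offset":[0,0,0],"rotation":[0,0,0],"fingers":-1}]'
python3 - <<'E'
from h import *
delta(tgt(75,0),RG); arc(range(79,100,4))
a=np.radians([-45,-20,-10,0]); print("stem px in crop",((proj(pt(F,.09,a,0.),"top")-[160,90])*4).round().tolist())
im=manip.camera("top"); im=cv2.resize(im[90:230,160:350,::-1],(760,560),interpolation=cv2.INTER_CUBIC); cv2.imwrite("pics/g.png",im)
E
```

```text
clock: 9.65
position: [0.5927, -0.0361, 0.2183]
ee_rot: [0.013, 0.928, -0.005, 0.373]
ft_force: [0.4, 0.7, 0.2]
grip_width: 0.001
t 9.65 pos [ 0.593 -0.036  0.218] F [0.4 0.7 0.2] grip 0.0
offset fr [-0.015 -0.001  0.012] offset fr in goal axes [-0.015 -0.001  0.012] rot fr [-0.002 -0.001 -0.002]
79 [ 0.01 -0.01  0.02]
83 [ 0.03 -0.    0.01]
87 [ 0.03 -0.    0.01]
91 [ 0.03 -0.    0.01]
95 [0.03 0.   0.01]
99 [0.03 0.   0.01]
stem px in crop [[255.0, 236.0], [311.0, 214.0], [338.0, 210.0], [366.0, 210.0]]
```

View pics/g.png

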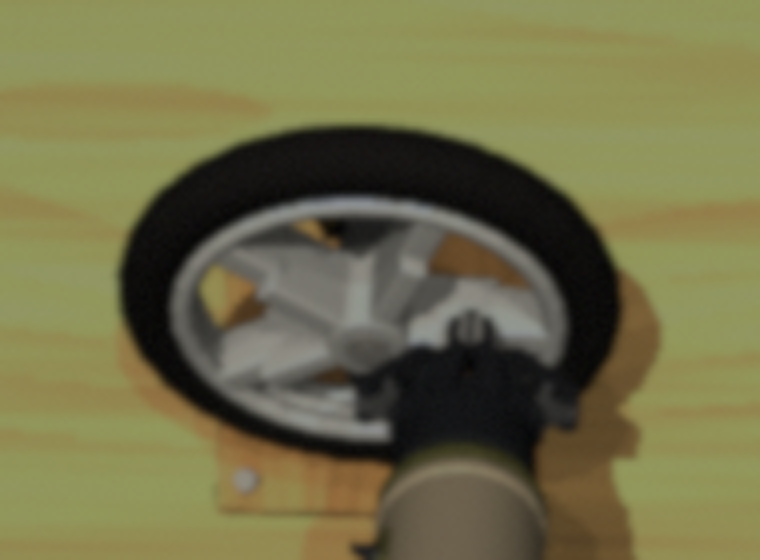

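Run:
```python
from h import *
for th in(-20,-16,-12,-8,-4,0):
    P=np.vstack([pt(F,.076,np.radians(th+36),-.028),pt(F,.076,np.radians(th-36),-.028),pt(F,.076,np.radians(th-108),-.028),pt(F,.08,np.radians(th),-.0)])
    print(th,((proj(P,"top")-[160,90])*4).round().tolist())
```

```text
-20 [[401.0, 270.0], [254.0, 298.0], [270.0, 389.0], [318.0, 225.0]]
-16 [[410.0, 272.0], [259.0, 294.0], [265.0, 385.0], [327.0, 224.0]]
-12 [[419.0, 274.0], [265.0, 290.0], [260.0, 381.0], [337.0, 222.0]]
-8 [[428.0, 277.0], [271.0, 286.0], [255.0, 376.0], [346.0, 222.0]]
-4 [[436.0, 281.0], [277.0, 282.0], [251.0, 371.0], [356.0, 221.0]]
0 [[444.0, 284.0], [284.0, 279.0], [247.0, 366.0], [366.0, 221.0]]
```

```bash
python3 -m jog '[{"offset":[0.01,-0.005,0.015],"rotation":[0,0,0],"fingers":-1},{"offset":[0.025,0,0.01],"rotation":[0,0,0],"fingers":-1},{"offset":[0.025,0,0.01],"rotation":[0,0,0],"fingers":-1},{"offset":[0.015,0,0.005],"rotation":[0,0,0],"fingers":-1},{"offset":[0,0,0],"rotation":[0,0,0],"fingers":-1}]'
python3 - <<'E'
from h import *
delta(tgt(89,0),RG)
im=manip.camera("top"); im=cv2.resize(im[90:230,160:350,::-1],(760,560),interpolation=cv2.INTER_CUBIC)
for th,c in((0,(0,255,0)),(-7,(0,0,255))):
  for j in(-36,36,-108): 
    for q in proj(pt(F,np.array([.03,.076]),np.radians(th+j),-.028),"top"): cv2.circle(im,tuple(int(v) for v in (q-[160,90])*4),2,c,-1)
  for q in proj(pt(F,np.array([.074,.09]),np.radians(th),0),"top"): cv2.circle(im,tuple(int(v) for v in (q-[160,90])*4),2,c,-1)
cv2.imwrite("pics/i.png",im)
E
```

```text
clock: 10.32
position: [0.5895, -0.0362, 0.2072]
ee_rot: [0.013, 0.927, -0.005, 0.374]
ft_force: [3.3, -1.0, 1.3]
grip_width: -0.003
t 10.32 pos [ 0.59  -0.036  0.207] F [ 3.3 -1.   1.3] grip -0.0
offset fr [ 0.008 -0.013  0.01 ] offset fr in goal axes [ 0.008 -0.013  0.01 ] rot fr [-0.001 -0.    -0.002]
```

View pics/i.png

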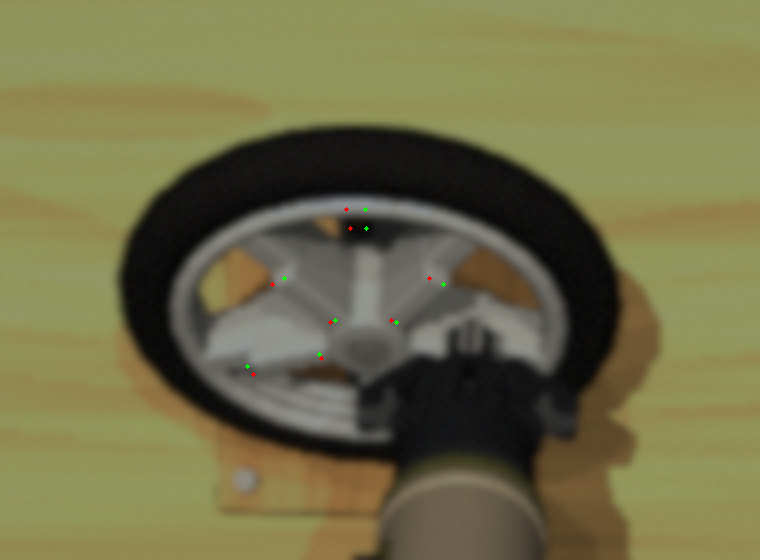

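The stem is at (357,230). The predicted 0° spot is x=366 and −7° is x=350, so the wheel is about 3° short. I'll nudge it 2 to 3 mm, back off the spoke and withdraw.

```bash
python3 -m jog '[{"offset":[0.015,0,0.005],"rotation":[0,0,0],"fingers":-1},{"offset":[0,0,0],"rotation":[0,0,0],"fingers":-1},{"offset":[-0.04,0,-0.02],"rotation":[0,0,0],"fingers":-1},{"offset":[0,0,-0.15],"rotation":[0,0,0],"fingers":-1},{"offset":[0,0,-0.2],"rotation":[0,0,0],"fingers":-1},{"offset":[0,0,-0.25],"rotation":[0,0,0],"fingers":-1},{"offset":[-0.3,0,-0.2],"rotation":[0,0,0],"fingers":-1},{"offset":[-0.3,0,-0.2],"rotation":[0,0,0],"fingers":-1}]'
python3 - <<'E'
from h import *
delta(tgt(89,0),RG)
im=manip.camera("top"); 
for q in("stem","pump","knife","bowl","pot"): print(q,[(np.round(d["bbox"]).tolist(),round(d["conf"],2)) for d in manip.recognise("top",q)[:1]])
im=cv2.resize(im[90:230,160:350,::-1],(760,560),interpolation=cv2.INTER_CUBIC)
for th,c in((0,(0,255,0)),(-7,(0,0,255)),(7,(255,0,0))):
  for j in(-36,36,-108,108): 
    for q in proj(pt(F,np.array([.03,.076]),np.radians(th+j),-.028),"top"): cv2.circle(im,tuple(int(v) for v in (q-[160,90])*4),2,c,-1)
  for q in proj(pt(F,np.array([.074,.09]),np.radians(th),0),"top"): cv2.circle(im,tuple(int(v) for v in (q-[160,90])*4),2,c,-1)
cv2.imwrite("pics/j.png",im)
E
```

```text
clock: 11.38
position: [0.5508, -0.0351, 0.3834]
ee_rot: [0.013, 0.928, -0.005, 0.373]
ft_force: [1.2, -0.9, -0.4]
grip_width: -0.003
t 11.38 pos [ 0.551 -0.035  0.383] F [ 1.2 -0.9 -0.4] grip -0.0
offset fr [ 0.635 -0.015  1.036] offset fr in goal axes [ 0.637 -0.015  1.035] rot fr [-0.001 -0.001 -0.002]
stem [([188.0, 122.0, 312.0, 203.0], 0.71)]
pump [([111.0, 183.0, 149.0, 277.0], 0.93)]
knife [([368.0, 221.0, 390.0, 291.0], 0.82)]
bowl [([399.0, 155.0, 443.0, 199.0], 0.82)]
pot [([110.0, 150.0, 142.0, 177.0], 0.85)]
```

View pics/j.png

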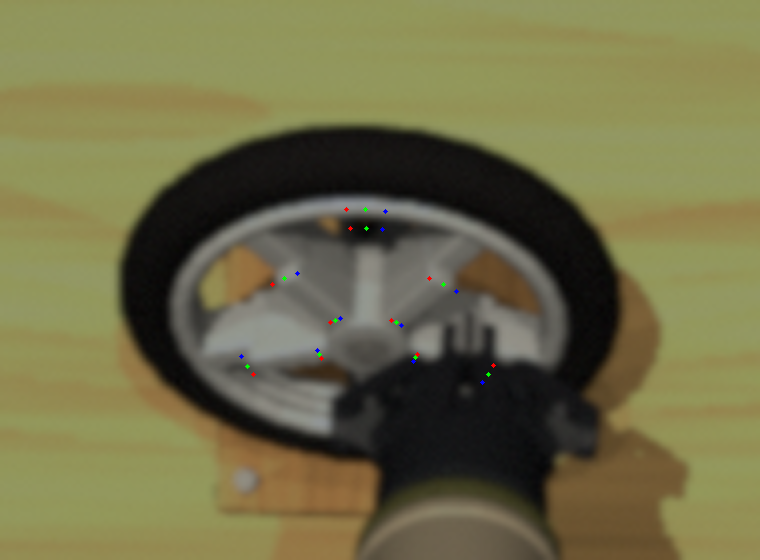

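```bash
python3 -m jog '[{"offset":[0,-0.3,-0.25],"rotation":[0,0,0],"fingers":-1},{"offset":[0,-0.35,-0.1],"rotation":[0,0,0],"fingers":-1},{"offset":[0,-0.35,0],"rotation":[0,0,0],"fingers":-1},{"offset":[0,-0.35,0],"rotation":[0,0,0],"fingers":-1},{"offset":[0,0,0],"rotation":[0,0,0],"fingers":-1}]'
python3 - <<'E'
from h import *
im=np.mean([manip.camera("top").astype(float) for _ in range(6)],0)[:,:,::-1]
im=im[125:205,195:312]; im=np.clip(255*(im/255)**.5,0,255).astype(np.uint8)
im=cv2.resize(im,None,fx=6.8,fy=6.8,interpolation=cv2.INTER_CUBIC)
for th,c in((0,(0,255,0)),(-7,(0,0,255)),(7,(255,0,0))):
  for j in(-36,36,-108,108,180): 
    for q in proj(pt(F,np.array([.076]),np.radians(th+j),-.028),"top"): cv2.circle(im,tuple(int(v) for v in (q-[195,125])*6.8),2,c,-1)
  for q in proj(pt(F,np.array([.085]),np.radians(th),0),"top"): cv2.circle(im,tuple(int(v) for v in (q-[195,125])*6.8),2,c,-1)
cv2.imwrite("pics/k.png",im)
E
```

```text
clock: 12.3
position: [0.5082, -0.2406, 0.4182]
ee_rot: [0.016, 0.928, -0.005, 0.373]
ft_force: [0.0, 0.9, -0.1]
grip_width: 0.004
```

View pics/k.png

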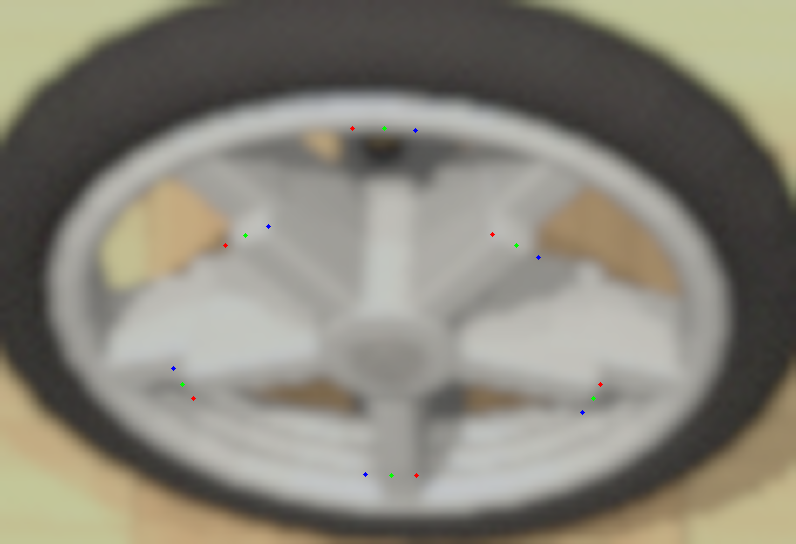

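The stem is at (382,150), against a predicted 0° spot at x=384. The bottom spoke hangs within about 2° of straight down, and the hand is clear.

```bash
python3 -c "
from workcell import manip
print(manip.hand_in(), manip.get_obs()['clock'])"
```

```text
the job is handed in; nothing more can be done
the job is handed in; nothing more can be done
```

I turned the wheel about 170° clockwise until the valve stem was at the top, then took the hand away and handed in at about 12.6 s. No verdict came back.

- **How it was pushed:** I used the shut fingertips and pushed a single spoke the whole way over the top, rather than several one after another. The wrist readings I took between moves stayed around 6 N or less.
- **Stem position:** in the last top picture the stem is within about 1° of straight up. The bottom spoke suggested about 2° short instead. Both are well inside the 7° allowed.
- **Other things:** the pump, knife, bowl and pot were where they started, to within the recogniser's few pixels of scatter. The hand is clear of everything.
- **What disagreed:** the recogniser never picked out the stem or the hub separately, only the whole wheel. The angles therefore come from my fitted model of the wheel laid over the pictures.
- **Hand angle:** the arm could not point straight along the axle at that height, so I pushed with the hand tilted 22° steeper.

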